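# Bring the digital microscope over the gold bridge and lock its boom

### The arm

A 6-joint arm with a two-finger parallel gripper is mounted at the origin on the work surface. World frame = base frame: x ahead of the robot, y to its left, z up, the work surface at z = 0. Lengths are in mm, angles in rad, forces in N, time in s.
With the tool pointing down it reaches from about 350 to 800 mm from the base axis. Payload 7.3 kg.
Tool frame: the origin (TCP) lies at the very end of the fingers, on their centre line; the grasp point (between the pads) lies bot.grip_depth behind it (bot.grip_depth is the distance from the TCP to the grasp point, in mm); z points along the fingers, x is the direction in which the jaws open and shut, and the axes are right-handed (so a half turn about z gives the same grasp; the last joint's range is limited). The gripper opens to 85 mm and grips with 20 to 120 N. Pads are 22 mm wide; open, the fingers measure 114 mm over their backs; the gripper's body (76 mm by 85 mm) begins 54 mm behind the grasp point. The pads swing forward as they close: fully open they stand 13 mm farther back than shut.
Start: joints at [0.959, 0.342, 1.524, -0, 1.275, -0.146], TCP at [235.786, 469.094, 231.322] pointing down, gripper open.
Joint ranges: [-2.53, 2.53], [-0.77, 2.02], [0.04, 2.7], [-1, 4.14], [0.28, 2.66], [-3.11, 3.11]. Speed limits (rad/s): [2.57, 2.57, 3.14, 3.14, 3.14, 3.14].

### API

Orientations are given as a unit quaternion [w, x, y, z].
In Python, from workcell import bot gives the robot as it stands.
- The arm moves only by the tool drive_tool, never from a script. Its argument "moves" is a list of rows, each a list of 7 numbers: the shift along the tool's x, y, z in cm, then the turn, a rotation vector about the tool's x, y, z in rad, then the closure, from 0 (fully open) to 1 (shut). A call has 1 to 10 rows; each row shifts and turns the commanded pose from where the row before left it, along the tool's axes as they then stand; what a row does not reach is not made up. A row lasts 1/8 s, in which the tool goes at most 62.5 mm and 10.7 degrees, less where a joint would pass 70% of its speed; a pose out of reach is approached as far as the arm can. A call is refused whole if a number of a shift passes 6.25 or a number of a turn 0.188, either way. A call with a gripper value outside its range is refused whole. The fingers move at their own pace and stop on an object; "grip_force" is the grip in N (left out, the last holds). Time passes only in rows, so rows that do not move let the fingers close. It gives the time, the measured TCP pose, the force and the opening at its end, in the units of the state.
- bot.get_obs(): the state, without advancing time (a new reading comes with each control period).
- bot.capture(name): name is "scene" or "top" or "wrist"; returns (picture, depth): 384x512x3 uint8, red, green, blue; 384x512 float32, mm along the optical axis (not along the pixel's ray), 0 where there is no reading.
- bot.calibration(name): a dict with "fx", "fy", "cx", "cy" (pixels), "cam_to_world" (4x4, takes a point from camera to world coordinates). Camera axes: x right, y down, z forward; pixel columns grow to the right and rows downward; lengths in mm; the calibration is good to about 2 mm. The wrist camera is an equidistant fisheye: a pixel r from the principal point sees the ray r / f radians off the axis. A picture is of the moment at which its call begins: read the wrist's pose just before it. calibration takes no time and is no camera call; for the wrist camera it gives the pose at the moment of the call.
- bot.hand_in(): hands the job in, once; it reports no verdict.
The state is a dict: "clock": time; "joint_positions": joint angles; "qd": joint speeds; "joint_efforts": joint torques, N m; "position": TCP position; "eef_rot": TCP orientation; "ft_force": force on the tool from outside, world axes, zero at the start; "ft_torque": the same for the moment, N m; "finger_gap": finger opening in mm.
Only numpy, scipy, OpenCV 4.12 (cv2) and the standard library are available. Lean on these libraries where they do the work, as an engineer would, in place of code of your own. Each camera call takes 0.05 s, during which the arm holds its last target.

### The job

Set the digital microscope over the gold bridge: slacken the red wing knob on top of the boom clamp, slide the boom until the lens is centred above the gold bridge on its plaster cast, then turn the knob fully tight again. Leave the casts and the other loose things on the bench where they are.

Things in the scene. Friction and masses are not known exactly. Their poses are not given: they have to be found in the camera images.
- stand: Boom stand, fixed to the bench: ivory foot plate 210 x 200 x 18 mm, upright steel post 32 mm thick, 244 mm high, black cross head (top at 243 mm). Origin on the bench on the post's axis. The level steel boom (22 mm round, axis 213 mm high) slides through the cross head along the stand's y, on the line x = -58 mm; the microscope is on its +y end. The small black knob behind the post is not used.
- clamp_knob (a joint): Angle of the red wing knob (rad) about its upright axis at the stand's x = -58 mm, y = 0. 0: fully tight, at its stop; grows counterclockwise seen from above, to the slack stop at 1.4. It bites below about 0.7 and, tight, holds the boom against more than 20 N; above 0.7 the boom is free. It stays where it is left. Turning takes about 0.12 Nm, up to 0.2 Nm as it bites.
- knob_grip (a point): Point on the knob's axis at the middle of the wing, 8 mm below its top, 284 mm above the bench. The wing is a red bar 66 mm long (this point's x axis), 13 mm thick (y), from 262 to 292 mm above the bench, on a steel stem 24 mm across.
- boom (a joint): Travel of the boom with the microscope (m), 0 to 0.2, growing towards the stand's +y, away from the post: the microscope's axis stands at the stand's x = -58 mm, y = 105 mm + this value. About 0.9 kg; with the clamp slack it slides with about 1.5 N of friction and stays where it is left.
- lens (a point): Lens of the microscope: centre of the underside of the white ring light (78 mm across), 131 mm above the bench, on the microscope's upright axis. Axes parallel to the stand's. Above it: black zoom tube, grey holder ring (70 mm across, up to 226 mm), blue camera box on top.
- camera_grip (a point): Point on the microscope's upright axis inside the blue camera box on top of it, 17 mm below the box's top. The box is 46 x 46 mm (sides along this point's x and y) and reaches from 236 to 292 mm above the bench. Nothing beside it at that height: it can be taken from above or pushed.
- cast_gold: White plaster cast of a full row of teeth, loose, about 62 x 62 mm, 39 mm high, 0.13 kg, with a three-tooth gold bridge on one side. Origin on its underside straight below the middle of the bridge; the middle of the cast lies at about x = 0, y = -21 mm; the front teeth point to -x. It stands on the bench beneath the boom's line.
- bridge (a point): Top of the gold bridge (about 25 mm long, 12 mm wide), at its middle, 38 mm above the bench.
- cast_plain: A second white plaster cast of the same size and weight, without gold, loose, also beneath the boom's line about 150 mm from the other one. Origin on its underside below the same tooth. The two may be either way round.
- articulator: Black articulator with two mounted casts, 85 x 110 mm, 125 mm high, loose, not to be moved. Origin at the centre of its underside.
- bowl: Green rubber mixing bowl, 120 mm across, 65 mm high, loose, not to be moved. Origin at the centre of its underside.
- spatula: Mixing spatula with a wooden handle, 200 mm long, lying along its x axis, loose, not to be moved. Origin at its middle, on the bench.
- jar: Amber jar with a white lid, 64 mm across, 75 mm high, loose, not to be moved. Origin at the centre of its underside.
- bur_block: Wooden bur block 50 x 110 mm, 60 mm high with its burs, loose, not to be moved. Origin at the centre of its underside.
- beaker: White ceramic beaker, 70 mm across, 85 mm high, loose, not to be moved. Origin at the centre of its underside.
Things that resemble listed ones, but are neither listed nor needed, are in the scene too. Leave any purple look-alike of the cast_gold alone.

How it is judged:
By the outcome, as a careful person would: the job done as asked, in the order asked, and still so for the second after the job is handed in, with the robot touching nothing.
It also fails if it takes over 58 s, if anything falls off the work surface, if the arm or the gripper's body presses on something with over 40 N, if the wrist force passes 120 N, or if a joint passes its speed limit or range.

## Working session

There is one attempt and no reset: what is moved stays moved. The work goes in short steps, Python scripts to look and compute and a tool call to move; the robot and the scene stay as the last step left them, time stands still between calls to the robot, and variables do not carry over. Pictures are saved under pics/ and viewed, and the job is handed in when it is done.

Besides the shell and the picture viewer there is one more tool, called after "Request:" as name(argument=value, ...) on one line, values as JSON. drive_tool: Moves the arm, as the interface text tells. Its arguments: {"type":"object","properties":{"moves":{"type":"array"},"grip_force":{"type":"number"}},"required":["moves"]}

```bash
mkdir -p pics; ls; python3 - <<'E'
from workcell import bot
import cv2,numpy as np
o=bot.get_obs(); print({k:np.round(v,3).tolist() for k,v in o.items()}, bot.grip_depth)
for n in("scene","top"):
    p,d=bot.capture(n); np.savez(f"{n}0.npz",p=p,d=d); cv2.imwrite(f"pics/{n}0.png",p[:,:,::-1])
    c=bot.calibration(n); print(n,c["fx"],c["cx"],c["cy"],np.round(c["cam_to_world"],3).tolist())
E
```

```text
pics
{'clock': 0.0, 'joint_positions': [0.959, 0.343, 1.525, 0.0, 1.275, -0.146], 'qd': [-0.0, 0.0, -0.002, 0.0, 0.001, 0.0], 'joint_efforts': [-0.002, -43.369, -24.6, -0.0, 0.008, 0.0], 'position': [235.54, 468.735, 230.611], 'eef_rot': [0.0, 0.851, 0.525, -0.001], 'ft_force': [-0.149, -0.491, 0.538], 'ft_torque': [-0.007, 0.033, -0.003], 'finger_gap': 85.316} 18.700000000000003
scene 422.25336551932446 259.9938572685205 195.3142593413481 [[-0.867, 0.43, -0.253, 864.565], [0.499, 0.734, -0.461, 530.922], [-0.013, -0.526, -0.851, 1157.315], [0.0, 0.0, 0.0, 1.0]]
top 387.3804255695355 253.16553580465737 191.67023421782528 [[-0.006, -0.996, 0.092, 440.347], [-1.0, 0.006, -0.002, -9.719], [0.001, -0.092, -0.996, 1481.49], [0.0, 0.0, 0.0, 1.0]]
```

View pics/scene0.png

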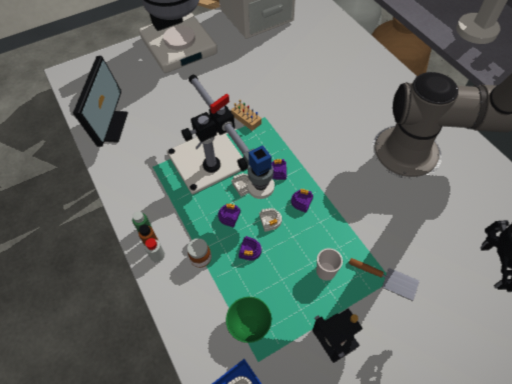

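View pics/top0.png

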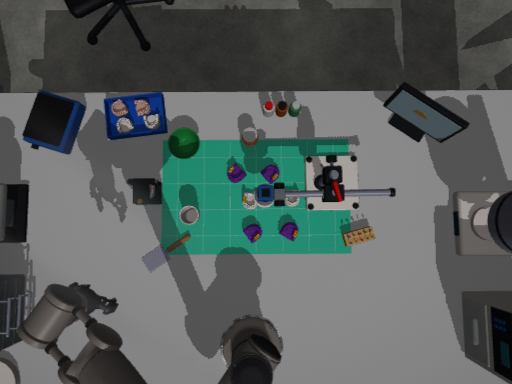

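```bash
python3 - <<'E'
import cv2,numpy as np
p=np.load("top0.npz")["p"][:,:,::-1]; q=np.load("scene0.npz")["p"][:,:,::-1]
cv2.imwrite("pics/topc.png",cv2.resize(p[130:260,220:400],None,fx=4.4,fy=4.4,interpolation=2))
cv2.imwrite("pics/scc.png",cv2.resize(q[70:270,160:330],None,fx=3,fy=3,interpolation=2))
E
```

```text
(no output)
```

View pics/topc.png

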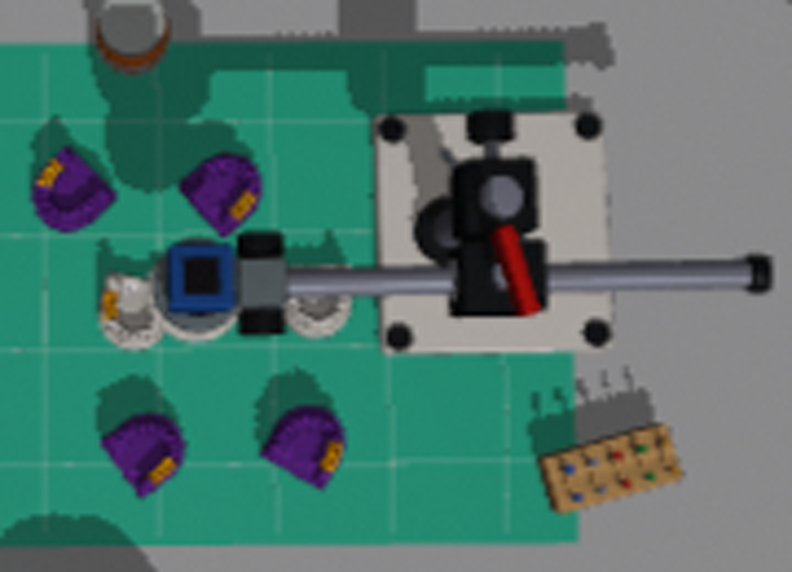

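View pics/scc.png

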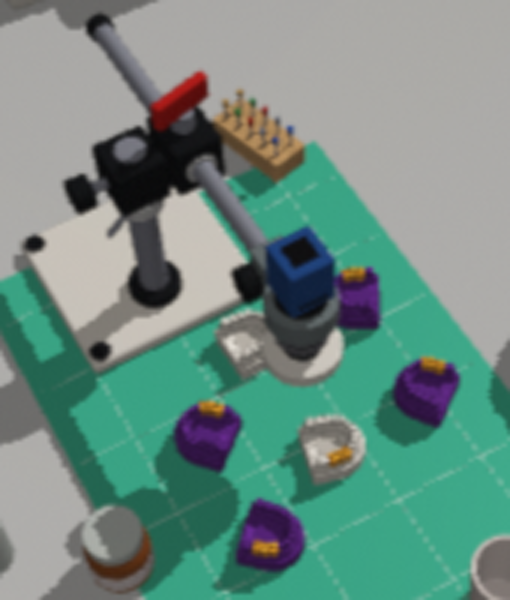

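```bash
cat > h.py <<'E'
import cv2,numpy as np
from workcell import bot
def ray(n,uv,c=None):
    c=c or bot.calibration(n); T=np.array(c["cam_to_world"]); u,v=uv
    a=np.array([(u-c["cx"])/c["fx"],(v-c["cy"])/c["fy"]])
    if n=="wrist":
        r=np.linalg.norm(a); d=np.r_[a/r*np.sin(r),np.cos(r)] if r>0 else np.array([0,0,1.])
    else: d=np.r_[a,1]
    return T[:3,3],T[:3,:3]@d
def plane(n,uv,z,c=None):
    o,d=ray(n,uv,c); return o+d*(z-o[2])/d[2]
def tri(a,b):
    (o1,d1),(o2,d2)=a,b; d1=d1/np.linalg.norm(d1); d2=d2/np.linalg.norm(d2)
    s=np.linalg.lstsq(np.c_[d1,-d2],o2-o1,rcond=None)[0]
    p,q=o1+s[0]*d1,o2+s[1]*d2; return (p+q)/2,np.linalg.norm(p-q)
def blobs(p,col,amin=5):
    h=cv2.cvtColor(p,cv2.COLOR_RGB2HSV); H,S,V=cv2.split(h)
    m={"red":((H<6)|(H>174))&(S>170)&(V>60),"gold":(H>12)&(H<28)&(S>150)&(V>110),"blue":(H>100)&(H<125)&(S>130)&(V>40),
       "purple":(H>126)&(H<160)&(S>100)&(V>25)}[col].astype(np.uint8)
    n,l,s,c=cv2.connectedComponentsWithStats(m)
    out=[]
    for i in range(1,n):
        if s[i,4]>=amin:
            ys,xs=np.nonzero(l==i); r=cv2.minAreaRect(np.c_[xs,ys].astype(np.float32)); out.append((np.round(c[i],2),int(s[i,4]),r))
    return out
E
python3 - <<'E'
from h import *
for n in("scene","top"):
    p=np.load(n+"0.npz")["p"]
    for col,z in(("red",292),("gold",38),("blue",292)):
        for c,a,r in blobs(p,col,6):
            print(n,col,c,a,np.round(plane(n,c,z),1)[:2],np.round(r[1],1),round(r[2]))
E
```

```text
scene red [218.89 103.58] 159 [ 556.2 -256.4] [ 8.  22.6] 49
scene red [150.33 242.86] 98 [884.2  46.2] [10. 10.] 90
scene gold [277.21 160.71] 14 [ 416.5 -162.7] [2. 5.] 90
scene gold [303.95 190.86] 21 [404.8 -20.2] [6.6 2.8] 18
scene gold [230.05 205.36] 22 [629.3 -90.7] [3. 6.] 90
scene gold [272.92 221.5 ] 26 [544.4  24. ] [3.5 7.1] 68
scene gold [248.21 252.34] 29 [657.2  74.4] [3. 8.] 90
scene blue [259.5  160.78] 413 [557.  -27.9] [25.2 21.7] 60
scene blue [238.41 373.51] 476 [842.7 388.3] [47. 23.] 0
top red [268.31 105.2 ] 51 [822.8 -61.1] [7.8 7.1] 45
top red [337.09 190.88] 99 [ 550.6 -270.6] [20.6  4.7] 72
top gold [231.13 168.8 ] 15 [660.   70.2] [2.5 5.8] 34
top gold [274.85 176.15] 13 [631.2 -94. ] [2.2 5.2] 37
top gold [244.8  198.67] 15 [547.   19.3] [5. 2.] 90
top gold [294.93 233.53] 15 [ 416.4 -166. ] [2.2 5.8] 27
top gold [256.71 236.21] 14 [407.4 -24.3] [2.1 5.7] 45
top gold [185.18 238.82] 11 [399.5 240.5] [1.5 6.7] 59
top blue [ 64.   126.98] 827 [756.7 579.1] [48.7 53.8] 18
top blue [135.34 115.58] 1600 [791.9 356.7] [41.6 59.9] 83
top blue [265.05 192.85] 175 [545.9 -48.3] [15. 15.] 90
top blue [497.41 319.94] 17 [ 159.6 -740.7] [6.7 2.7] 27
top blue [503.29 322.  ] 7 [ 153.5 -758. ] [2. 2.] 90
top blue [495.78 325.89] 9 [ 142.3 -734.7] [3. 2.] 90
top blue [499.88 327.5 ] 8 [ 137.5 -746.7] [2.8 2.1] 45
top blue [504. 329.] 9 [ 133.1 -758.7] [2. 2.] 90
```

```bash
python3 - <<'E'
from h import *
c=bot.calibration("wrist"); T=np.array(c["cam_to_world"]); print(c["fx"],c["cx"],c["cy"],np.round(T,2).tolist())
o=bot.get_obs()
from scipy.spatial.transform import Rotation as R
q=o["eef_rot"]; Rt=R.from_quat([q[1],q[2],q[3],q[0]]).as_matrix()
print("cam in tool",np.round(Rt.T@(T[:3,3]-o["position"]),1),np.round(Rt.T@T[:3,:3],3).tolist())
# tool-frame shift to a point (cm)
t=np.array([470,0,480]); print(np.round(Rt.T@(t-o["position"])/10,2))
E
```

```text
297.3186396354542 258.8673543660888 194.66511242075345 [[0.45, 0.86, 0.23, 177.08], [0.89, -0.43, -0.12, 498.98], [-0.0, 0.26, -0.97, 373.27], [0.0, 0.0, 0.0, 1.0]]
cam in tool [   0.5  -65.8 -142.6] [[1.0, 0.0, -0.001], [-0.0, 0.966, 0.259], [0.001, -0.259, 0.966]]
[-31.39  42.   -24.9 ]
```

```bash
cat >> h.py <<'E'
from scipy.spatial.transform import Rotation as R
def pose():
    o=bot.get_obs(); q=o["eef_rot"]; M=R.from_quat([q[1],q[2],q[3],q[0]]).as_matrix()
    return np.array(o["position"]),M,np.degrees(np.arctan2(M[1,0],M[0,0]))
def plan(P,th,n,p0=None,th0=None):
    """rows to world P (mm), tool-x azimuth th (deg), tool down; assumes linear split"""
    p,M,t=pose()
    if p0 is not None:p=np.array(p0,float);t=th0
    P=np.array(P,float); d=(P-p)/n/10; rz=-np.radians(th-t)/n
    for i in range(n):
        a=np.radians(t+(th-t)*i/n); x=np.array([np.cos(a),np.sin(a),0]); y=np.array([np.sin(a),-np.cos(a),0])
        print([round(d@x,1),round(d@y,1),round(-d[2],1),0,0,round(rz,3)])
E
python3 - <<'E'
from h import *
p,M,t=pose(); print(p,t)
print("then"); plan([520,60,450],-70,13,[p[0],p[1],p[2]+180],t)
E
```

```text
[235.56578982 468.77876116 230.67984964] 63.31177629259615
then
[np.float64(-1.8), np.float64(3.4), np.float64(-0.3), 0, 0, np.float64(0.179)]
[np.float64(-1.2), np.float64(3.6), np.float64(-0.3), 0, 0, np.float64(0.179)]
[np.float64(-0.5), np.float64(3.8), np.float64(-0.3), 0, 0, np.float64(0.179)]
[np.float64(0.2), np.float64(3.8), np.float64(-0.3), 0, 0, np.float64(0.179)]
[np.float64(0.8), np.float64(3.7), np.float64(-0.3), 0, 0, np.float64(0.179)]
[np.float64(1.5), np.float64(3.5), np.float64(-0.3), 0, 0, np.float64(0.179)]
[np.float64(2.1), np.float64(3.2), np.float64(-0.3), 0, 0, np.float64(0.179)]
[np.float64(2.6), np.float64(2.8), np.float64(-0.3), 0, 0, np.float64(0.179)]
[np.float64(3.1), np.float64(2.3), np.float64(-0.3), 0, 0, np.float64(0.179)]
[np.float64(3.4), np.float64(1.7), np.float64(-0.3), 0, 0, np.float64(0.179)]
[np.float64(3.7), np.float64(1.1), np.float64(-0.3), 0, 0, np.float64(0.179)]
[np.float64(3.8), np.float64(0.4), np.float64(-0.3), 0, 0, np.float64(0.179)]
[np.float64(3.8), np.float64(-0.3), np.float64(-0.3), 0, 0, np.float64(0.179)]
```

Request:
drive_tool(moves=[[0, 0, -6, 0, 0, 0, 0], [0, 0, -6, 0, 0, 0, 0], [0, 0, -6, 0, 0, 0, 0]])

```text
clock: 0.48
position: [235.5, 468.7, 412.9]
eef_rot: [0.0, 0.851, 0.525, -0.0]
ft_force: [0.3, 1.4, -0.1]
finger_gap: 85.5
```

Request:
drive_tool(moves=[[-1.8, 3.4, -0.3, 0, 0, 0.179, 0], [-1.2, 3.6, -0.3, 0, 0, 0.179, 0], [-0.5, 3.8, -0.3, 0, 0, 0.179, 0], [0.2, 3.8, -0.3, 0, 0, 0.179, 0], [0.8, 3.7, -0.3, 0, 0, 0.179, 0], [1.5, 3.5, -0.3, 0, 0, 0.179, 0], [2.1, 3.2, -0.3, 0, 0, 0.179, 0], [2.6, 2.8, -0.3, 0, 0, 0.179, 0], [3.1, 2.3, -0.3, 0, 0, 0.179, 0], [3.4, 1.7, -0.3, 0, 0, 0.179, 0]])

```text
clock: 1.72
position: [454.8, 154.9, 441.1]
eef_rot: [0.0, 0.941, -0.339, -0.0]
ft_force: [-0.2, 0.3, -0.1]
finger_gap: 85.5
```

Request:
drive_tool(moves=[[3.7, 1.1, -0.3, 0, 0, 0.179, 0], [3.8, 0.4, -0.3, 0, 0, 0.179, 0], [3.8, -0.3, -0.3, 0, 0, 0.179, 0], [0, 0, 0, 0, 0, 0, 0], [0, 0, 0, 0, 0, 0, 0]])

```text
clock: 2.35
position: [519.1, 61.6, 450.0]
eef_rot: [0.0, 0.82, -0.573, -0.001]
ft_force: [0.3, -0.3, 0.0]
finger_gap: 85.6
```

```bash
python3 - <<'E'
from h import *
import pickle
print(pose()[0],pose()[2])
c=bot.calibration("wrist"); p,d=bot.capture("wrist"); pickle.dump((c,p,d),open("w1.pkl","wb")); cv2.imwrite("pics/w1.png",p[:,:,::-1])
for col,z in(("red",292),("gold",38),("blue",292)):
    for b,a,r in blobs(p,col,10): print(col,b,a,np.round(plane("wrist",b,z,c),1)[:2],np.round(r[1],1),round(r[2]), d[int(b[1]),int(b[0])])
E
```

```text
[519.12021483  61.61906728 449.95977821] -69.91898360809535
red [393.53   3.24] 116 [758.1  -6.7] [16.  8.] 0 425.16592
red [482.  238.1] 721 [ 551.9 -253.8] [17.  46.4] 15 337.77994
gold [409.69  18.1 ] 120 [ 894.7 -126.8] [20.6 17.4] 63 450.30264
gold [331.79  45.37] 104 [759.    4.7] [26.1  9.4] 34 487.45105
gold [279.87  79.82] 76 [657.8  72.3] [ 6.1 13.4] 60 514.5676
gold [86.3  91.01] 71 [525.2 444. ] [9.9 8.5] 45 435.95663
gold [354.29 126.  ] 68 [630.  -91.2] [ 5.8 11.6] 63 537.5126
gold [284.06 145.29] 72 [545.5  22.1] [ 5.8 13. ] 27 547.9159
gold [278.58 219.22] 67 [405.5 -20.6] [ 6.  12.3] 72 584.47894
gold [343.8  236.07] 59 [ 416.4 -163.2] [ 5.9 11.5] 50 592.61194
blue [354.44 185.77] 1575 [549.  -36.2] [51.1 43.8] 23 307.80994
```

View pics/w1.png

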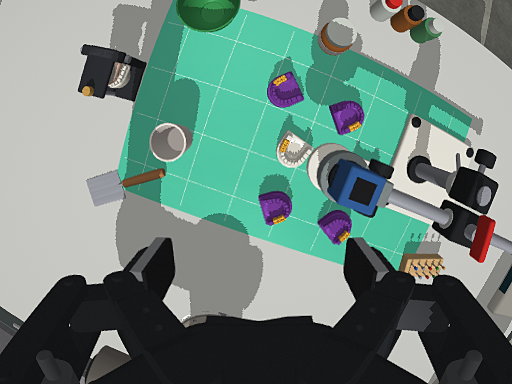

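```bash
python3 - <<'E'
from h import *
import pickle
c,p,d=pickle.load(open("w1.pkl","rb"))
x0,y0=440,190
cv2.imwrite("pics/w1k.png",cv2.resize(p[20:270,240:512,::-1],None,fx=2.3,fy=2.3,interpolation=2))
print(tri(ray("wrist",(284.06,145.29),c),ray("scene",(272.92,221.5))),tri(ray("wrist",(284.06,145.29),c),ray("top",(244.8,198.67))))
plan([550,-266,400],-70,7)
E
```

```text
(array([544.52589021,  22.35423306,  35.58212608]), np.float64(2.0077662920174006)) (array([546.29905526,  20.45700762,  33.52458371]), np.float64(3.0819822986122154))
[np.float64(4.6), np.float64(1.2), np.float64(0.7), 0, 0, np.float64(0.0)]
[np.float64(4.6), np.float64(1.2), np.float64(0.7), 0, 0, np.float64(0.0)]
[np.float64(4.6), np.float64(1.2), np.float64(0.7), 0, 0, np.float64(0.0)]
[np.float64(4.6), np.float64(1.2), np.float64(0.7), 0, 0, np.float64(0.0)]
[np.float64(4.6), np.float64(1.2), np.float64(0.7), 0, 0, np.float64(0.0)]
[np.float64(4.6), np.float64(1.2), np.float64(0.7), 0, 0, np.float64(0.0)]
[np.float64(4.6), np.float64(1.2), np.float64(0.7), 0, 0, np.float64(0.0)]
```

View pics/w1k.png

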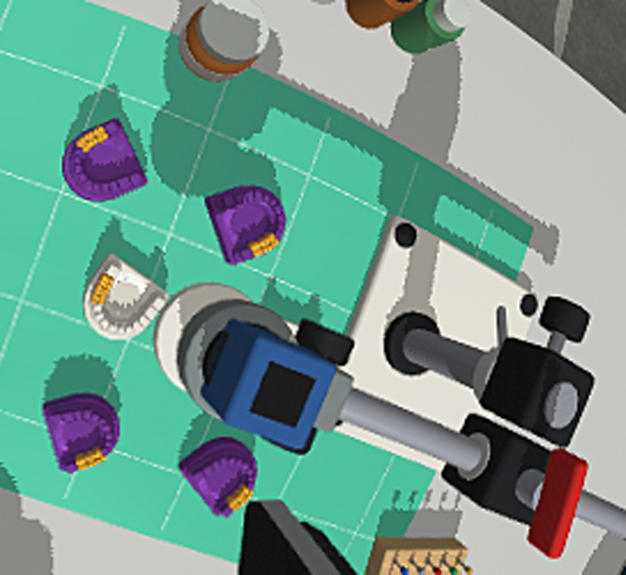

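The crop shows the gold bridge on the white cast at crop (102,290), which is wrist pixel (284,145). The candidates with gold are the white cast plus four purple look-alikes, at wrist pixels (280,80), (354,126), (279,219) and (344,236). I choose the white one. The red wing is at wrist pixel (482,238), and the bridge measures about (545.5, 22). I'll move above the knob next.

Request:
drive_tool(moves=[[4.6, 1.2, 0.7, 0, 0, 0, 0], [4.6, 1.2, 0.7, 0, 0, 0, 0], [4.6, 1.2, 0.7, 0, 0, 0, 0], [4.6, 1.2, 0.7, 0, 0, 0, 0], [4.6, 1.2, 0.7, 0, 0, 0, 0], [4.6, 1.2, 0.7, 0, 0, 0, 0], [4.6, 1.2, 0.7, 0, 0, 0, 0], [0, 0, 0, 0, 0, 0, 0], [0, 0, 0, 0, 0, 0, 0]])

```text
clock: 3.52
position: [550.7, -268.8, 401.6]
eef_rot: [-0.0, 0.82, -0.573, 0.0]
ft_force: [0.1, 0.5, -0.5]
finger_gap: 85.6
```

```bash
python3 - <<'E'
from h import *
import pickle
print(pose()[0],pose()[2])
c=bot.calibration("wrist"); p,d=bot.capture("wrist"); pickle.dump((c,p,d),open("w2.pkl","wb")); cv2.imwrite("pics/w2.png",p[:,:,::-1])
for col,z in(("red",292),("blue",292)):
    for b,a,r in blobs(p,col,60): print(col,b,a,np.round(plane("wrist",b,z,c),1)[:2],np.round(r[1],1),round(r[2]), d[int(b[1]),int(b[0])],
      [np.round(plane("wrist",q,z,c)[:2],1).tolist() for q in cv2.boxPoints(r)],np.round(cv2.boxPoints(r)).tolist())
E
```

```text
[ 550.66108975 -268.78603113  401.59231323] -69.91969240967795
red [261.42 189.  ] 1012 [ 554.  -269.4] [15.2 73.6] 4 258.40582 [[518.6, -272.8], [582.6, -254.1], [586.3, -266.5], [522.4, -286.1]] [[252.0, 226.0], [256.0, 152.0], [271.0, 153.0], [267.0, 227.0]]
blue [ 67.66 121.97] 2103 [553.2 -69.1] [57.6 51.3] 13 241.7245 [[520.0, -24.3], [574.3, -26.4], [578.7, -100.7], [529.5, -101.5]] [[32.0, 142.0], [43.0, 92.0], [99.0, 104.0], [88.0, 155.0]]
```

View pics/w2.png

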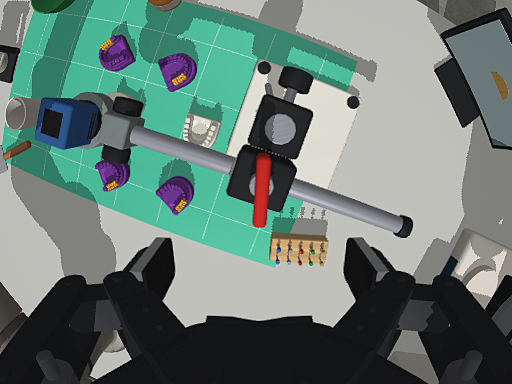

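Request:
drive_tool(moves=[[0.17, -0.13, 0, 0, 0, 0.065, 0], [0, 0, 4, 0, 0, 0, 0], [0, 0, 4, 0, 0, 0, 0], [0, 0, 3, 0, 0, 0, 0], [0, 0, 2.6, 0, 0, 0, 0], [0, 0, 0, 0, 0, 0, 0]])

```text
clock: 4.32
position: [551.9, -269.1, 264.3]
eef_rot: [-0.0, 0.801, -0.599, -0.002]
ft_force: [0.1, 0.4, 0.9]
finger_gap: 85.2
```

```bash
python3 - <<'E'
from h import *
print(pose()[0],pose()[2],bot.get_obs()["ft_torque"])
p,d=bot.capture("wrist"); cv2.imwrite("pics/w3.png",p[:,:,::-1])
E
```

```text
[ 551.8926923  -269.12000424  264.28792053] -73.60708560323471 [-0.02379279 -0.03685615  0.01599429]
```

View pics/w3.png

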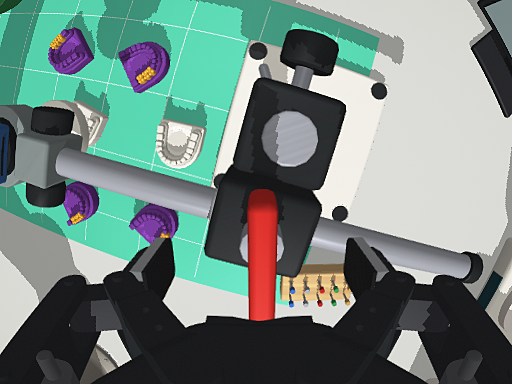

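The red wing, at pixel columns 250–275, is centred between the pads. I'll close on it with 60 N.

Request:
drive_tool(moves=[[0, 0, 0, 0, 0, 0, 1], [0, 0, 0, 0, 0, 0, 1], [0, 0, 0, 0, 0, 0, 1], [0, 0, 0, 0, 0, 0, 1], [0, 0, 0, 0, 0, 0, 1], [0, 0, 0, 0, 0, 0, 1]], grip_force=60)

```text
clock: 5.12
position: [552.2, -270.6, 265.8]
eef_rot: [-0.0, 0.8, -0.6, -0.0]
ft_force: [-2.4, 4.3, 5.0]
finger_gap: 11.6
```

```bash
python3 - <<'E'
from h import *
o=bot.get_obs();print(pose()[0],pose()[2],o["ft_torque"],o["ft_force"],o["finger_gap"])
E
```

```text
[ 552.19274392 -270.63418992  265.7580063 ] -73.72393541595287 [0.74875179 0.40648498 0.00144201] [-2.40553588  4.26610064  5.00360472] 11.582158043545043
```

Request:
drive_tool(moves=[[0, 0, 0, 0, 0, -0.12, 1], [0, 0, 0, 0, 0, -0.12, 1], [0, 0, 0, 0, 0, -0.12, 1], [0, 0, 0, 0, 0, 0, 1]])

```text
clock: 5.62
position: [551.9, -270.0, 265.8]
eef_rot: [-0.001, 0.895, -0.446, -0.001]
ft_force: [-4.0, 5.8, 5.7]
finger_gap: 11.8
```

```bash
python3 - <<'E'
from h import *
o=bot.get_obs();print(pose()[0],pose()[2],o["ft_torque"],o["ft_force"],o["finger_gap"])
p,d=bot.capture("wrist"); cv2.imwrite("pics/w4.png",p[:,:,::-1])
E
```

```text
[ 551.90810676 -269.98788309  265.75049892] -52.990191020137175 [0.99977119 0.61359102 0.08854206] [-4.02595678  5.79773405  5.69667585] 11.765268238559107
```

View pics/w4.png

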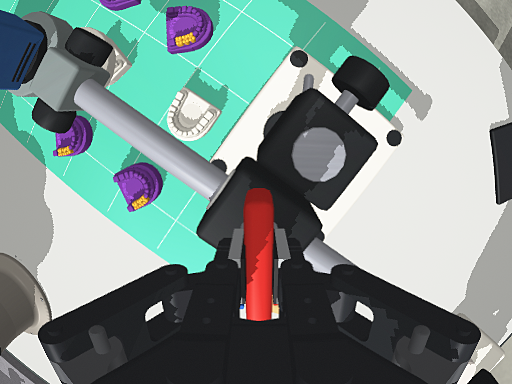

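Request:
drive_tool(moves=[[0, 0, 0, 0, 0, -0.12, 1], [0, 0, 0, 0, 0, -0.12, 1], [0, 0, 0, 0, 0, -0.12, 1], [0, 0, 0, 0, 0, -0.12, 1], [0, 0, 0, 0, 0, -0.12, 1], [0, 0, 0, 0, 0, -0.12, 1], [0, 0, 0, 0, 0, 0, 1]])

```text
clock: 6.55
position: [550.8, -269.2, 265.7]
eef_rot: [-0.002, 0.995, -0.102, -0.002]
ft_force: [-9.5, 9.6, 7.9]
finger_gap: 12.2
```

```bash
python3 - <<'E'
from h import *
o=bot.get_obs();print(pose()[0],pose()[2],o["ft_torque"],o["ft_force"],o["finger_gap"])
E
```

```text
[ 550.76124829 -269.21453176  265.73266857] -11.734060435194491 [1.52509737 1.43680225 0.08613327] [-9.52984182  9.59064705  7.94753245] 12.196143652355332
```

Request:
drive_tool(moves=[[0, 0, 0, 0, 0, 0, 0], [0, 0, 0, 0, 0, 0, 0], [0, 0, 0, 0, 0, 0, 0], [0, 0, 0, 0, 0, 0, 0], [0, 0, -3, 0, 0, 0, 0], [0, 0, -5, 0, 0, 0, 0], [0, 0, -5.5, 0, 0, 0, 0], [0, 0, 0, 0, 0, 0, 0]])

```text
clock: 7.55
position: [553.2, -271.8, 405.6]
eef_rot: [0.002, 0.995, -0.103, 0.005]
ft_force: [0.0, -0.1, 0.2]
finger_gap: 85.4
```

```bash
python3 - <<'E'
from h import *
import pickle
print(pose()[0],pose()[2],bot.get_obs()["finger_gap"])
c=bot.calibration("wrist"); p,d=bot.capture("wrist"); pickle.dump((c,p,d),open("w5.pkl","wb")); cv2.imwrite("pics/w5.png",p[:,:,::-1])
for col,z in(("red",292),("blue",292)):
    for b,a,r in blobs(p,col,60): print(col,b,a,np.round(plane("wrist",b,z,c),1)[:2],
      [np.round(plane("wrist",q,z,c)[:2],1).tolist() for q in cv2.boxPoints(r)])
plan([547,-48,400],-89,8)
E
```

```text
[ 553.23557291 -271.84849264  405.57092118] -11.861218858599534 85.4490941370435
red [420.99  14.17] 232 [ 742.6 -131.7] [[730.5, -128.4], [750.8, -120.1], [754.9, -135.1], [734.5, -143.0]]
red [253.86 186.65] 995 [ 550.5 -267.1] [[551.5, -234.0], [563.4, -236.5], [549.7, -302.1], [537.1, -299.4]]
[np.float64(-0.6), np.float64(-2.7), np.float64(0.0), 0, 0, np.float64(0.168)]
[np.float64(-1.1), np.float64(-2.6), np.float64(0.0), 0, 0, np.float64(0.168)]
[np.float64(-1.5), np.float64(-2.4), np.float64(0.0), 0, 0, np.float64(0.168)]
[np.float64(-1.9), np.float64(-2.1), np.float64(0.0), 0, 0, np.float64(0.168)]
[np.float64(-2.2), np.float64(-1.7), np.float64(0.0), 0, 0, np.float64(0.168)]
[np.float64(-2.5), np.float64(-1.3), np.float64(0.0), 0, 0, np.float64(0.168)]
[np.float64(-2.6), np.float64(-0.9), np.float64(0.0), 0, 0, np.float64(0.168)]
[np.float64(-2.8), np.float64(-0.4), np.float64(0.0), 0, 0, np.float64(0.168)]
```

View pics/w5.png

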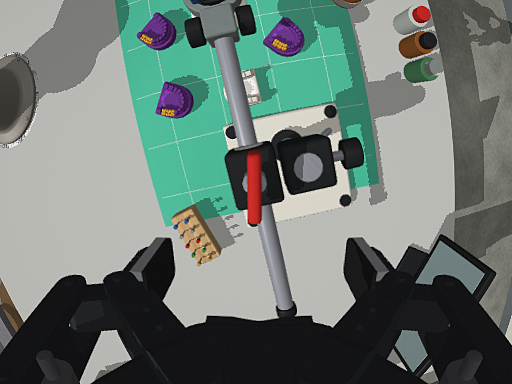

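Request:
drive_tool(moves=[[-0.6, -2.7, 0, 0, 0, 0.168, 0], [-1.1, -2.6, 0, 0, 0, 0.168, 0], [-1.5, -2.4, 0, 0, 0, 0.168, 0], [-1.9, -2.1, 0, 0, 0, 0.168, 0], [-2.2, -1.7, 0, 0, 0, 0.168, 0], [-2.5, -1.3, 0, 0, 0, 0.168, 0], [-2.6, -0.9, 0, 0, 0, 0.168, 0], [-2.8, -0.4, 0, 0, 0, 0.168, 0], [0, 0, 0, 0, 0, 0, 0], [0, 0, 0, 0, 0, 0, 0]])

```text
clock: 8.85
position: [545.9, -47.5, 399.3]
eef_rot: [0.001, 0.715, -0.699, -0.001]
ft_force: [0.9, 0.2, 0.7]
finger_gap: 85.2
```

```bash
python3 - <<'E'
from h import *
import pickle
print(pose()[0],pose()[2])
c=bot.calibration("wrist"); p,d=bot.capture("wrist"); pickle.dump((c,p,d),open("w6.pkl","wb")); cv2.imwrite("pics/w6.png",p[:,:,::-1])
for col,z in(("red",292),("blue",292),("gold",38)):
    for b,a,r in blobs(p,col,30): print(col,b,a,np.round(plane("wrist",b,z,c),1)[:2],
      [np.round(plane("wrist",q,z,c)[:2],1).tolist() for q in cv2.boxPoints(r)])
E
```

```text
[545.91218564 -47.50108522 399.34882474] -88.72910142351898
red [461.53 190.04] 645 [ 553.5 -256. ] [[555.4, -218.0], [567.3, -221.0], [550.8, -301.4], [537.2, -298.3]]
blue [35.39 28.38] 2019 [717.1 188.2] [[772.1, 259.6], [734.9, 129.1], [673.0, 122.7], [695.6, 245.7]]
blue [259.45 184.67] 2143 [552.8 -47.4] [[576.5, -25.3], [577.5, -69.4], [525.6, -71.7], [524.6, -25.4]]
gold [236.25  30.1 ] 164 [760.6  -4.2] [[766.9, 27.0], [783.4, -27.5], [759.7, -34.1], [743.2, 20.0]]
gold [190.27  89.02] 96 [657.6  71.7] [[650.7, 84.5], [671.1, 69.7], [663.7, 59.7], [643.3, 74.4]]
gold [286.68 105.82] 92 [630.  -91.8] [[624.9, -79.9], [643.5, -97.0], [636.2, -104.8], [617.6, -87.7]]
gold [218.9  154.04] 82 [545.3  21.4] [[533.9, 29.5], [558.1, 25.4], [556.3, 13.9], [532.1, 17.9]]
gold [ 21.46 170.67] 52 [517.8 475.1] [[516.8, 495.3], [530.0, 478.5], [517.9, 453.7], [504.7, 469.9]]
gold [320.55 226.52] 73 [ 416.4 -163.8] [[408.6, -153.5], [431.6, -162.5], [426.2, -173.6], [403.1, -164.7]]
gold [243.13 230.71] 75 [405.8 -21.5] [[401.7, -8.1], [418.6, -26.4], [409.6, -33.7], [392.4, -15.4]]
```

View pics/w6.png

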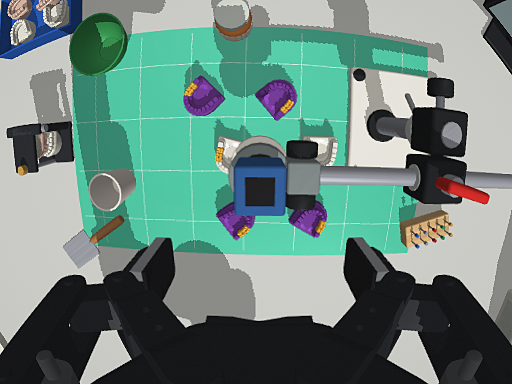

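Request:
drive_tool(moves=[[0.05, -0.2, 4, 0, 0, 0, 0], [0, 0, 4, 0, 0, 0, 0], [0, 0, 4, 0, 0, 0, 0], [0, 0, 2.3, 0, 0, 0, 0], [0, 0, 0, 0, 0, 0, 0.5], [0, 0, 0, 0, 0, 0, 1], [0, 0, 0, 0, 0, 0, 1], [0, 0, 0, 0, 0, 0, 1], [0, 0, 0, 0, 0, 0, 1]], grip_force=30)

```text
clock: 10.02
position: [548.7, -47.8, 258.7]
eef_rot: [-0.001, 0.714, -0.7, 0.001]
ft_force: [-0.0, -0.7, 5.4]
finger_gap: 45.3
```

```bash
python3 - <<'E'
from h import *
o=bot.get_obs();print(pose()[0],pose()[2],o["ft_torque"],o["ft_force"],o["finger_gap"])
p,d=bot.capture("wrist"); cv2.imwrite("pics/w7.png",p[:,:,::-1])
E
```

```text
[548.73208282 -47.76005537 258.69754178] -88.87677875234431 [-0.03627669  0.09412921 -0.21929248] [-0.01328519 -0.6962649   5.3555197 ] 45.32361710531388
```

View pics/w7.png

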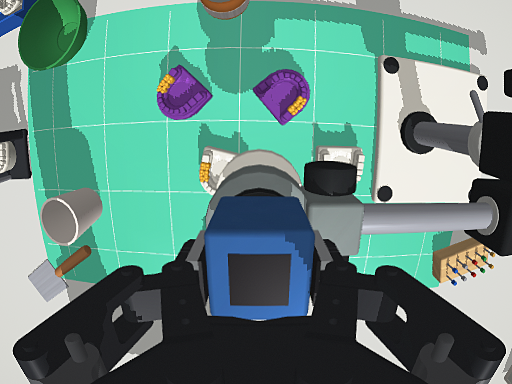

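Request:
drive_tool(moves=[[-0.5, 0, 0, 0, 0, 0, 1], [-1.2, 0, 0, 0, 0, 0, 1], [-1.4, 0, 0, 0, 0, 0, 1], [-1.4, 0, 0, 0, 0, 0, 1], [-1.2, 0, 0, 0, 0, 0, 1], [-0.8, 0, 0, 0, 0, 0, 1], [-0.45, 0, 0, 0, 0, 0, 1], [0, 0, 0, 0, 0, 0, 1], [0, 0, 0, 0, 0, 0, 1]])

```text
clock: 11.2
position: [547.8, 22.5, 258.7]
eef_rot: [-0.002, 0.714, -0.7, 0.001]
ft_force: [2.3, 1.5, 6.0]
finger_gap: 45.9
```

```bash
python3 - <<'E'
from h import *
import pickle
o=bot.get_obs();print(pose()[0],pose()[2],o["ft_torque"],o["ft_force"],o["finger_gap"])
for n in ("scene","top"):
    p,d=bot.capture(n); np.savez(n+"1.npz",p=p,d=d)
    cv2.imwrite(f"pics/{n}1.png",cv2.resize(p[90:290,150:350,::-1],None,fx=3,fy=3,interpolation=2))
    for col,z in(("gold",38),("blue",292)):
        for b,a,r in blobs(p,col,6): print(n,col,b,a,np.round(plane(n,b,z)[:2],1))
E
```

```text
[547.75119964  22.46468512 258.70245376] -88.85662304577463 [ 0.08006286 -0.28969938 -0.39386878] [2.31053315 1.5371237  5.98114446] 45.86844076350326
scene gold [100.83  99.44] 18 [ 827.8 -725.7]
scene gold [303.74 190.96] 23 [405.6 -20.3]
scene gold [230.13 205.48] 23 [629.3 -90.2]
scene gold [272.96 221.56] 27 [544.4  24.2]
scene gold [248.22 252.37] 27 [657.3  74.5]
scene gold [353.67 317.82] 33 [508.1 378.1]
scene blue [268.76 180.9 ] 234 [567.9  36.8]
scene blue [279. 176.] 7 [538.6  37.1]
scene blue [238.26 373.62] 479 [843.  388.3]
top gold [274.85 176.15] 13 [631.2 -94. ]
top gold [294.93 233.53] 15 [ 416.4 -166. ]
top blue [ 63.87 126.23] 792 [759.1 579.6]
top blue [135.39 115.59] 1598 [791.8 356.5]
top blue [497.41 319.94] 17 [ 159.6 -740.7]
top blue [503.29 322.  ] 7 [ 153.5 -758. ]
top blue [495.78 325.89] 9 [ 142.3 -734.7]
top blue [499.89 327.33] 9 [ 138.  -746.8]
top blue [504. 329.] 9 [ 133.1 -758.7]
```

View pics/scene1.png

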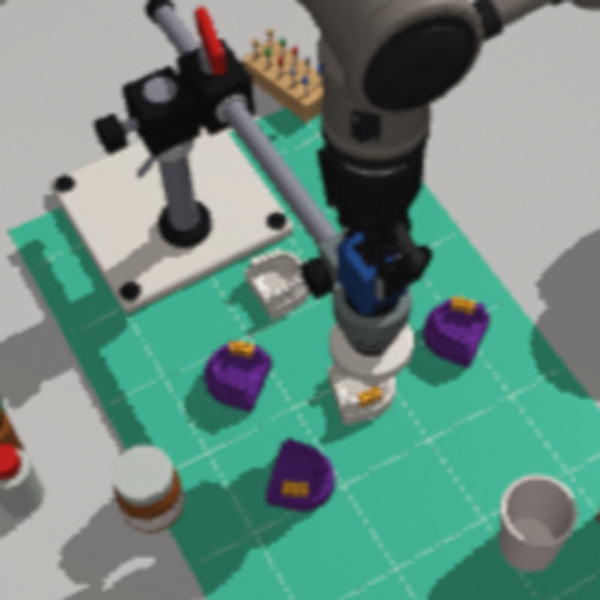

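Request:
drive_tool(moves=[[0.06, 0, 0, 0, 0, 0, 1], [0, 0, 0, 0, 0, 0, 1], [0, 0, 0, 0, 0, 0, 0], [0, 0, 0, 0, 0, 0, 0], [0, 0, 0, 0, 0, 0, 0], [0, 0, 0, 0, 0, 0, 0], [0, 0, -4, 0, 0, 0, 0], [0, 0, -5, 0, 0, 0, 0], [0, 0, -5, 0, 0, 0, 0], [0, 0, 0, 0, 0, 0, 0]])

```text
clock: 12.55
position: [547.7, 21.4, 401.5]
eef_rot: [-0.003, 0.714, -0.7, 0.003]
ft_force: [0.2, 0.2, -0.9]
finger_gap: 85.9
```

```bash
python3 - <<'E'
from h import *
import pickle
print(pose()[0],pose()[2])
c=bot.calibration("wrist"); p,d=bot.capture("wrist"); pickle.dump((c,p,d),open("w8.pkl","wb")); cv2.imwrite("pics/w8.png",p[:,:,::-1])
for col,z in(("red",292),("blue",292),("gold",38)):
    for b,a,r in blobs(p,col,30): print(col,b,a,np.round(plane("wrist",b,z,c),1)[:2],
      [np.round(plane("wrist",q,z,c)[:2],1).tolist() for q in cv2.boxPoints(r)])
plan([551.5,-269,402],-11.8,9)
E
```

```text
[547.73380236  21.35770185 401.54716552] -88.85863296008615
red [494.81 191.1 ] 368 [ 555.6 -243. ] [[555.9, -211.4], [567.2, -214.5], [555.2, -280.9], [542.7, -277.5]]
blue [57.96 27.  ] 2245 [716.  226.6] [[766.4, 295.1], [732.8, 166.5], [674.6, 161.4], [695.5, 283.2]]
blue [ 2.02 22.76] 108 [744.8 321.4] [[759.5, 328.5], [755.9, 316.1], [721.5, 309.6], [724.4, 321.5]]
blue [258.67 188.01] 2056 [552.2  21.9] [[575.6, 44.5], [576.5, 0.7], [524.9, -1.4], [524.0, 44.5]]
gold [273.59  34.93] 144 [759.5   0.8] [[773.5, 27.5], [777.6, -27.0], [752.4, -27.9], [748.5, 26.3]]
gold [230.05  91.64] 86 [657.9  72.1] [[651.2, 83.8], [671.0, 69.5], [664.4, 60.7], [644.6, 75.0]]
gold [325.75 110.99] 85 [630.  -91.4] [[624.9, -78.8], [643.3, -95.8], [636.0, -104.1], [617.6, -87.0]]
gold [ 47.89 173.06] 63 [517.6 461.1] [[514.1, 480.7], [529.4, 467.4], [519.2, 441.8], [504.1, 454.6]]
gold [354.97 228.53] 75 [ 417.1 -163.2] [[409.8, -151.6], [432.0, -161.5], [425.1, -174.5], [402.8, -164.6]]
gold [280.32 233.93] 76 [406.  -20.9] [[403.4, -8.3], [419.2, -25.1], [409.2, -33.4], [393.2, -16.6]]
[np.float64(3.2), np.float64(0.0), np.float64(-0.0), 0, 0, np.float64(-0.149)]
[np.float64(3.2), np.float64(0.5), np.float64(-0.0), 0, 0, np.float64(-0.149)]
[np.float64(3.1), np.float64(1.0), np.float64(-0.0), 0, 0, np.float64(-0.149)]
[np.float64(2.9), np.float64(1.4), np.float64(-0.0), 0, 0, np.float64(-0.149)]
[np.float64(2.7), np.float64(1.8), np.float64(-0.0), 0, 0, np.float64(-0.149)]
[np.float64(2.4), np.float64(2.2), np.float64(-0.0), 0, 0, np.float64(-0.149)]
[np.float64(2.0), np.float64(2.5), np.float64(-0.0), 0, 0, np.float64(-0.149)]
[np.float64(1.6), np.float64(2.8), np.float64(-0.0), 0, 0, np.float64(-0.149)]
[np.float64(1.2), np.float64(3.0), np.float64(-0.0), 0, 0, np.float64(-0.149)]
```

View pics/w8.png

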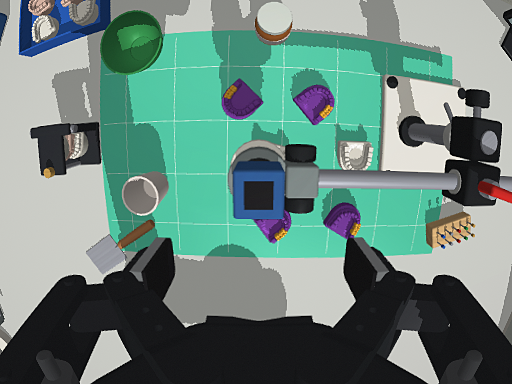

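Request:
drive_tool(moves=[[3.2, 0, 0, 0, 0, -0.149, 0], [3.2, 0.5, 0, 0, 0, -0.149, 0], [3.1, 1.0, 0, 0, 0, -0.149, 0], [2.9, 1.4, 0, 0, 0, -0.149, 0], [2.7, 1.8, 0, 0, 0, -0.149, 0], [2.4, 2.2, 0, 0, 0, -0.149, 0], [2.0, 2.5, 0, 0, 0, -0.149, 0], [1.6, 2.8, 0, 0, 0, -0.149, 0], [1.2, 3.0, 0, 0, 0, -0.149, 0], [0, 0, 0, 0, 0, 0, 0]])

```text
clock: 13.85
position: [551.2, -271.2, 394.5]
eef_rot: [-0.001, 0.994, -0.106, -0.002]
ft_force: [-0.3, 0.1, 0.3]
finger_gap: 85.0
```

Request:
drive_tool(moves=[[0, 0, 0, 0, 0, 0, 0], [0, 0, 0, 0, 0, 0, 0]])

```text
clock: 14.1
position: [551.9, -268.2, 397.2]
eef_rot: [-0.0, 0.995, -0.105, -0.0]
ft_force: [0.2, 0.3, -0.6]
finger_gap: 84.8
```

```bash
python3 - <<'E'
from h import *
p,M,t=pose();print(p,t)
c=bot.calibration("wrist"); im,d=bot.capture("wrist"); cv2.imwrite("pics/w9.png",im[:,:,::-1])
for b,a,r in blobs(im,"red",400): print(b,[np.round(plane("wrist",q,292,c)[:2],1).tolist() for q in cv2.boxPoints(r)],np.round(plane("wrist",b,292,c),1))
print(np.round(M.T@(np.array([551.5,-269,265.5])-p)/10,2))
E
```

```text
[ 551.86293885 -268.17072545  397.20037831] -12.02011587866502
[257.52 192.3 ] [[551.1, -234.3], [563.4, -236.9], [550.0, -301.9], [536.8, -299.1]] [ 550.7 -266.4  292. ]
[-1.000e-02  9.000e-02  1.317e+01]
```

View pics/w9.png

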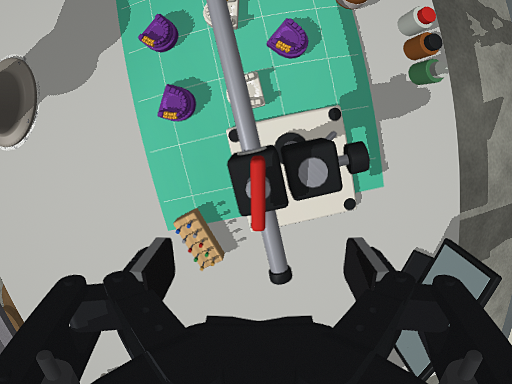

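The wing, at pixel (258,192), is lined up with the tool. I'll descend, grip it and tighten.

Request:
drive_tool(moves=[[0, 0.09, 4, 0, 0, 0, 0], [0, 0, 4, 0, 0, 0, 0], [0, 0, 3, 0, 0, 0, 0], [0, 0, 2.2, 0, 0, 0, 0], [0, 0, 0, 0, 0, 0, 1], [0, 0, 0, 0, 0, 0, 1], [0, 0, 0, 0, 0, 0, 1], [0, 0, 0, 0, 0, 0, 1], [0, 0, 0, 0, 0, 0, 1], [0, 0, 0, 0, 0, 0, 1]], grip_force=70)

```text
clock: 15.4
position: [550.5, -270.0, 266.5]
eef_rot: [0.0, 0.994, -0.105, -0.001]
ft_force: [-6.7, 1.5, 5.1]
finger_gap: 12.0
```

Request:
drive_tool(moves=[[0, 0, 0, 0, 0, 0.12, 1], [0, 0, 0, 0, 0, 0.12, 1], [0, 0, 0, 0, 0, 0.12, 1], [0, 0, 0, 0, 0, 0.12, 1], [0, 0, 0, 0, 0, 0.12, 1], [0, 0, 0, 0, 0, 0.12, 1], [0, 0, 0, 0, 0, 0.12, 1], [0, 0, 0, 0, 0, 0.12, 1], [0, 0, 0, 0, 0, 0, 1]])

```text
clock: 16.52
position: [551.3, -270.7, 266.5]
eef_rot: [0.0, 0.834, -0.552, 0.001]
ft_force: [-3.5, -1.5, 5.5]
finger_gap: 11.8
```

```bash
python3 - <<'E'
from h import *
o=bot.get_obs();print(pose()[0],pose()[2],o["ft_torque"],o["ft_force"],o["finger_gap"])
E
```

```text
[ 551.27632571 -270.67402704  266.49989474] -67.0078559200322 [-0.17243022  0.61747635 -0.07183774] [-3.49739965 -1.53758878  5.45253961] 11.759448644760441
```

Request:
drive_tool(moves=[[0, 0, 0, 0, 0, 0.06, 1], [0, 0, 0, 0, 0, 0.05, 1], [0, 0, 0, 0, 0, 0, 1]])

```text
clock: 16.9
position: [551.3, -270.8, 266.5]
eef_rot: [0.0, 0.803, -0.596, 0.001]
ft_force: [-3.6, -1.5, 5.4]
finger_gap: 11.7
```

```bash
python3 - <<'E'
from h import *
o=bot.get_obs();print(pose()[0],pose()[2],o["ft_torque"],o["ft_force"],o["finger_gap"])
E
```

```text
[ 551.31736142 -270.78714984  266.50266973] -73.23129551867143 [-0.26950462  0.65061417 -0.03426175] [-3.57354694 -1.48154967  5.3582638 ] 11.74320787050684
```

Request:
drive_tool(moves=[[0, 0, 0, 0, 0, 0.05, 1], [0, 0, 0, 0, 0, 0.03, 1], [0, 0, 0, 0, 0, 0, 1]])

```text
clock: 17.27
position: [551.3, -270.8, 266.6]
eef_rot: [0.001, 0.779, -0.627, 0.001]
ft_force: [-4.2, -2.4, 5.6]
finger_gap: 11.9
```

```bash
python3 - <<'E'
from h import *
o=bot.get_obs();print(pose()[0],pose()[2],o["ft_torque"],o["ft_force"],o["finger_gap"])
E
```

```text
[ 551.34528464 -270.78630996  266.55206077] -77.61736582578821 [-0.40031919  0.67971856  1.58587142] [-4.22578529 -2.42775225  5.57192464] 11.87864610956165
```

Request:
drive_tool(moves=[[0, 0, 0, 0, 0, 0, 0], [0, 0, 0, 0, 0, 0, 0], [0, 0, 0, 0, 0, 0, 0], [0, 0, 0, 0, 0, 0, 0], [0, 0, -4, 0, 0, 0, 0], [0, 0, -5, 0, 0, 0, 0], [0, 0, -5, 0, 0, 0, 0], [0, 0, 0, 0, 0, 0, 0], [0, 0, 0, 0, 0, 0, 0]])

```text
clock: 18.4
position: [551.5, -270.1, 404.4]
eef_rot: [-0.0, 0.778, -0.629, -0.001]
ft_force: [-0.4, 0.3, -1.0]
finger_gap: 85.5
```

```bash
python3 - <<'E'
from h import *
p,M,t=pose();print(p,t)
c=bot.calibration("wrist"); im,d=bot.capture("wrist"); cv2.imwrite("pics/w10.png",im[:,:,::-1])
for b,a,r in blobs(im,"red",400): print(b,[np.round(plane("wrist",q,292,c)[:2],1).tolist() for q in cv2.boxPoints(r)])
plan([548,120,450],-70,9)
E
```

```text
[ 551.4903301  -270.06382326  404.41146347] -77.915994196824
[259.63 188.32] [[582.8, -255.1], [586.2, -267.3], [522.3, -285.6], [518.6, -272.6]]
[np.float64(-4.2), np.float64(-0.9), np.float64(-0.5), 0, 0, np.float64(-0.015)]
[np.float64(-4.2), np.float64(-0.9), np.float64(-0.5), 0, 0, np.float64(-0.015)]
[np.float64(-4.2), np.float64(-1.0), np.float64(-0.5), 0, 0, np.float64(-0.015)]
[np.float64(-4.2), np.float64(-1.1), np.float64(-0.5), 0, 0, np.float64(-0.015)]
[np.float64(-4.2), np.float64(-1.1), np.float64(-0.5), 0, 0, np.float64(-0.015)]
[np.float64(-4.2), np.float64(-1.2), np.float64(-0.5), 0, 0, np.float64(-0.015)]
[np.float64(-4.1), np.float64(-1.3), np.float64(-0.5), 0, 0, np.float64(-0.015)]
[np.float64(-4.1), np.float64(-1.3), np.float64(-0.5), 0, 0, np.float64(-0.015)]
[np.float64(-4.1), np.float64(-1.4), np.float64(-0.5), 0, 0, np.float64(-0.015)]
```

View pics/w10.png

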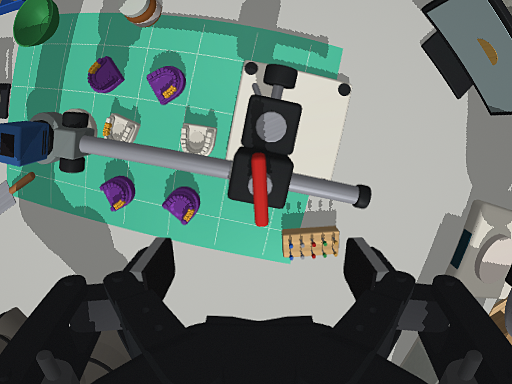

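Request:
drive_tool(moves=[[-4.2, -0.9, -0.5, 0, 0, 0, 0], [-4.2, -0.9, -0.5, 0, 0, 0, 0], [-4.2, -0.9, -0.5, 0, 0, 0, 0], [-4.2, -0.9, -0.5, 0, 0, 0, 0], [-4.2, -0.9, -0.5, 0, 0, 0, 0], [-4.2, -0.9, -0.5, 0, 0, 0, 0], [-4.2, -0.9, -0.5, 0, 0, 0, 0], [-4.2, -0.9, -0.5, 0, 0, 0, 0], [-4.2, -0.9, -0.5, 0, 0, 0, 0], [0, 0, 0, 0, 0, 0, 0]])

```text
clock: 19.7
position: [551.3, 119.0, 449.0]
eef_rot: [0.001, 0.779, -0.627, -0.001]
ft_force: [-0.3, -0.8, -0.2]
finger_gap: 85.6
```

Request:
drive_tool(moves=[[-4, 3, 0, 0, 0, 0, 0], [-4, 3, 0, 0, 0, 0, 0], [-4, 3, 0, 0, 0, 0, 0], [0, 0, 0, 0, 0, 0, 0], [0, 0, 0, 0, 0, 0, 0], [0, 0, 0, 0, 0, 0, 0]])

```text
clock: 20.45
position: [439.4, 214.0, 449.5]
eef_rot: [0.001, 0.777, -0.629, -0.0]
ft_force: [-0.8, -0.3, -0.1]
finger_gap: 85.4
```

```bash
python3 - <<'E'
from h import *
import pickle
print(pose()[0],pose()[2])
c=bot.calibration("wrist"); im,d=bot.capture("wrist"); pickle.dump((c,im,d),open("w11.pkl","wb")); cv2.imwrite("pics/w11.png",cv2.resize(im[60:280,200:512,::-1],None,fx=2.5,fy=2.5,interpolation=2))
for col,z in(("blue",292),("gold",38)):
    for b,a,r in blobs(im,col,30): print(col,b,np.round(plane("wrist",b,z,c),1)[:2],[np.round(plane("wrist",q,z,c)[:2],1).tolist() for q in cv2.boxPoints(r)])
p,d=bot.capture("top"); np.savez("top2.npz",p=p,d=d)
for col,z in(("red",292),("gold",38),("blue",292)):
    for b,a,r in blobs(p,col,10): print("top",col,b,np.round(plane("top",b,z)[:2],1))
p,d=bot.capture("scene"); np.savez("scene2.npz",p=p,d=d); cv2.imwrite("pics/scene2.png",cv2.resize(p[70:270,150:350,::-1],None,fx=3,fy=3,interpolation=2))
for b,a,r in blobs(p,"gold",10): print("scene",b,np.round(plane("scene",b,38)[:2],1))
E
```

```text
[439.39394672 213.9579904  449.51190316] -78.02344453910752
blue [428.89 125.4 ] [542.4  41.4] [[517.8, 73.6], [564.0, 72.5], [572.9, -0.2], [522.8, 1.1]]
gold [396.49  23.56] [759.7   1.6] [[755.4, 21.7], [768.6, 17.8], [764.2, -17.7], [750.8, -13.5]]
gold [355.72  57.77] [658.2  72.8] [[650.4, 83.0], [669.8, 71.3], [664.4, 61.9], [645.0, 73.7]]
gold [164.67  80.1 ] [539.2 417.7] [[528.6, 425.2], [547.8, 429.2], [550.4, 409.1], [531.3, 405.1]]
gold [424.58  96.52] [629.9 -91.1] [[626.1, -78.6], [642.4, -96.2], [635.0, -105.1], [618.6, -87.3]]
gold [369.22 193.59] [405.1 -21.2] [[399.5, -8.1], [417.6, -24.4], [410.2, -34.3], [392.0, -17.8]]
gold [426.36 201.87] [ 416.5 -164.2] [[405.5, -155.0], [428.6, -159.5], [426.4, -173.2], [403.0, -168.6]]
top red [268.31 105.2 ] [822.8 -61.1]
top red [337.09 190.96] [ 550.4 -270.6]
top gold [274.79 176.21] [630.9 -93.7]
top gold [294.93 233.53] [ 416.4 -166. ]
top gold [256.29 236.35] [406.9 -22.7]
top gold [185.7 238.5] [400.6 238.5]
top blue [ 63.85 126.28] [758.9 579.6]
top blue [135.39 115.63] [791.7 356.5]
top blue [243.04 193.75] [543.5  19.5]
top blue [497.26 319.79] [ 160.1 -740.3]
top blue [495.8 325.7] [ 142.9 -734.8]
scene [100.89  99.84] [ 828.2 -723.6]
scene [277.67 160.94] [ 415.7 -161.2]
scene [303.74 190.96] [405.6 -20.3]
scene [230.05 205.36] [629.3 -90.7]
scene [272.96 221.56] [544.4  24.2]
scene [248.13 252.17] [657.2  73.8]
scene [353.67 317.82] [508.1 378.1]
```

View pics/w11.png

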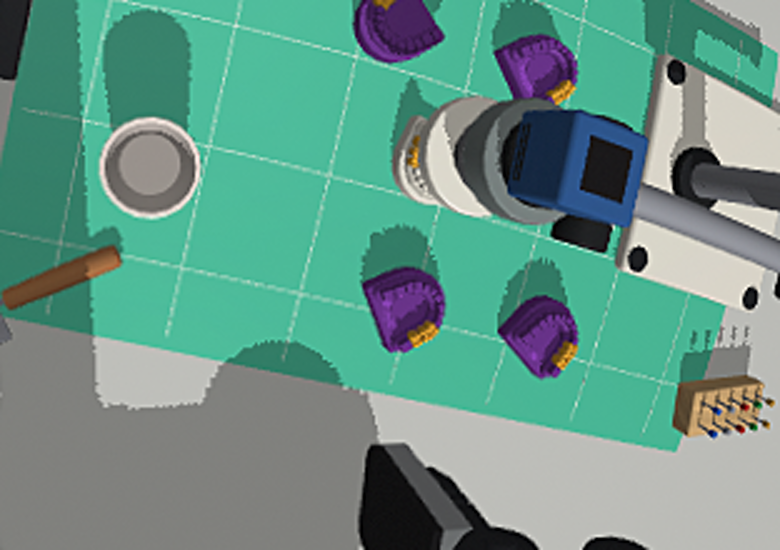

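View pics/scene2.png

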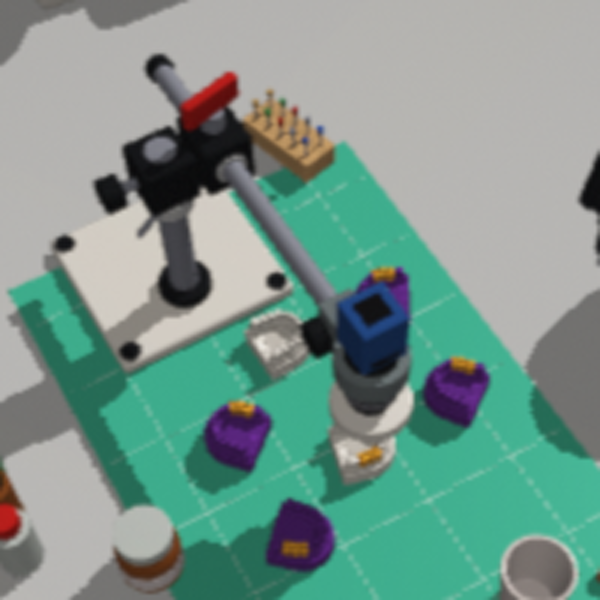

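```bash
python3 -c "
from workcell import bot
print(bot.get_obs()['clock']); print(bot.hand_in())"
```

```text
20.6
the job is handed in; nothing more can be done
None
```

The microscope is now over the gold bridge and the clamp knob is tight again; I handed the job in at about 20.6 s of the 58 s allowed.

**What I did:** I gripped the red wing and turned it about 1.08 rad to slacken it. I then took the camera box from above and slid the boom about 69.5 mm. After that I re-gripped the wing and turned it back to its stop.

**Last checks:**
- **Knob:** on tightening, the torque rose to 1.6 Nm at the stop. Afterwards the wing stood at 16.0°, against 16.3° before I started.
- **Lens over bridge:** along the boom, the microscope axis is at y ≈ 22.0 mm in the wrist view, against about 21.7 mm for the bridge. The top camera gave 19.5 mm for the box against 19.3 mm for the bridge. Across the boom, by my estimate, they agree to about 2 mm.
- **Other things:** the gold bridge and the purple casts measured within about 2 mm of where they were, and the arm was clear of everything. I did not measure the plain cast, the articulator, bowl, spatula, jar, bur block or beaker again. They looked undisturbed in the later pictures that showed them.

**Disagreement:** the absolute position of the bridge along the boom differed between cameras. The top camera gave 19.3 mm, the wrist 21.4–22.1 mm and the scene camera about 24 mm, which is roughly the calibration error. I relied on the wrist value and on differences within one camera.

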